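# Put the clipper guide combs back on their rail in order of length

### The arm

A 6-joint arm with a two-finger parallel gripper is mounted at the origin on the work surface. World frame = base frame: x ahead of the robot, y to its left, z up, the work surface at z = 0. Lengths are in m, angles in rad, forces in N, time in s.
With the tool pointing down it reaches from about 0.35 to 0.975 m from the base axis. Payload 4.9 kg.
Tool frame: the origin (TCP) lies between the finger pads; the fingertips stand 25 mm ahead of it and the grasp point (between the pads) lies 6 mm ahead of it; z points along the fingers, y is the line along which they close (so a half turn about z gives the same grasp; the last joint's range is limited). The gripper opens to 85 mm and grips with 20 to 120 N. Pads are 22 mm wide; open, the fingers measure 114 mm over their backs; the gripper's body (76 mm by 85 mm) begins 54 mm behind the grasp point. The pads swing forward as they close: fully open they stand 13 mm farther back than shut.
Start: joints at [-1.375, 0.053, 1.613, -0, 1.476, -0.119], TCP at [0.194, -0.594, 0.256] pointing down, gripper open.
Joint ranges: [-3.01, 3.01], [-1.01, 2.22], [0.06, 2.58], [-1.02, 4.17], [0.09, 2.62], [-3.14, 3.14]. Speed limits (rad/s): [2.57, 2.57, 3.14, 3.14, 3.14, 3.14].

### API

Orientations are given as a unit quaternion [w, x, y, z].
In Python, from plant import manip gives the robot as it stands.
- The arm moves only by the shell command python3 -m inch 'ROWS'. ROWS is JSON, a list of rows, each a list of 3 entries, a list of its own where there are three numbers: the shift along the tool's x, y, z in m, then the turn, a rotation vector about the tool's x, y, z in rad, then the opening, from 0 (shut) to 1 (fully open). A call has 1 to 8 rows; each row shifts and turns the commanded pose from where the row before left it, along the tool's axes as they then stand; what a row does not reach is not made up. A row lasts 1/10 s, in which the tool goes at most 50 mm and 8.59 degrees, less where a joint would pass 70% of its speed; a pose out of reach is approached as far as the arm can. A call with a gripper value outside its range is refused whole. The fingers move at their own pace and stop on an object; the grip force is fixed at half the most. Time passes only in rows, so rows that do not move let the fingers close. It gives the time, the measured TCP pose, the force, the opening and the grip force at its end, in the units of the state.
- manip.state(): the state, without advancing time (a new reading comes with each control period).
- manip.grab_frame(name): name is "scene" or "top" or "wrist"; returns (picture, depth): 480x640x3 uint8, red, green, blue; 480x640 float32, m along the optical axis (not along the pixel's ray), 0 where there is no reading.
- manip.camera_params(name): a dict with "camera_matrix" (3x3 intrinsics, pixels), "k1" (the pictures are not rectified: a ray, as slopes to the right and down, at radius r is drawn at 1 + k1 r^2 times it, then the intrinsics apply), "rvec" (rotation vector, rad) and "tvec" (3), from world to camera coordinates, as OpenCV has them. Camera axes: x right, y down, z forward; pixel columns grow to the right and rows downward; lengths in m; the calibration is good to about 2 mm. A picture is of the moment at which its call begins: read the wrist's pose just before it. camera_params takes no time and is no camera call; for the wrist camera it gives the pose at the moment of the call.
- manip.job_done(): hands the job in; it is judged then, once.
Trained networks look in the newest picture that a camera, given by its name, has taken for a name from the list of things; names that differ only in an ending like _2 or _b are one class to them, and where a whole thing is asked for, a point or a joint stands for the part that bears it (a point fixed in the world has none). Each returns a list of dicts, best first, with "score" (0 to 1); they miss things now and then, are a little off and sometimes report something else, mostly with a low value. They report only what shows in the picture. A call takes as long as a camera call.
- manip.look_for(camera, label): "point" ([x, y, z] in m, in world coordinates, good to about 4 mm: the middle of the surface that is visible of it).
The state is a dict: "time": time; "joint_pos": joint angles; "joint_vel": joint speeds; "joint_efforts": joint torques, N m; "tool_pos": TCP position; "tool_rot": TCP orientation; "contact_force": force on the tool from outside, world axes, zero at the start; "ft_torque": the same for the moment, N m; "gripper_width": opening from 0.0 (shut) to 1.0 (fully open); "grasp_force": force on a finger pad.
Only numpy, scipy, OpenCV 4.12 (cv2) and the standard library are available. Lean on these libraries where they do the work, as an engineer would, in place of code of your own. Each camera call takes 0.05 s, during which the arm holds its last target. There are 200 camera calls.

### The job

Put the four coloured clipper guide combs back on their rail, one to each cradle, graded by height: the lowest comb in the cradle next to the clipper, then each taller one after it, the tallest at the far end. Set each one down, without dropping it, lying flat on the floor of its cradle with its teeth still on top, and leave the clipper and the treat jar where they stand.

Things in the scene. Friction and masses are not known exactly. Their poses are not given: they have to be found in the camera images.
- guard_red_c (a point): Centre, 8.5 mm above the underside, of the red clipper guide comb (6 mm cut): loose plastic comb 60 mm long (x, teeth run to +x), 46 mm wide (y), 17 mm tall, 22 g, lying on its clip side, teeth on top, z up. Its +y and -y sides are flat, full height from x = -24 to +12 mm and 9 mm high beyond: grip it across its width.
- guard_yellow_c (a point): Centre, 12 mm above the underside, of the yellow clipper guide comb (13 mm cut): loose plastic comb 60 mm long (x, teeth run to +x), 46 mm wide (y), 24 mm tall, 22 g, lying on its clip side, teeth on top, z up. Its +y and -y sides are flat, full height from x = -24 to +12 mm and 9 mm high beyond: grip it across its width.
- guard_green_c (a point): Centre, 15 mm above the underside, of the green clipper guide comb (19 mm cut): loose plastic comb 60 mm long (x, teeth run to +x), 46 mm wide (y), 30 mm tall, 22 g, lying on its clip side, teeth on top, z up. Its +y and -y sides are flat, full height from x = -24 to +12 mm and 9 mm high beyond: grip it across its width.
- guard_blue_c (a point): Centre, 18 mm above the underside, of the blue clipper guide comb (25 mm cut): loose plastic comb 60 mm long (x, teeth run to +x), 46 mm wide (y), 36 mm tall, 22 g, lying on its clip side, teeth on top, z up. Its +y and -y sides are flat, full height from x = -24 to +12 mm and 9 mm high beyond: grip it across its width.
- cradle_1: Leftmost (largest y), seen from the robot, of four alike fixed black cradles, 85-105 mm apart on a dark steel rail. Origin: centre of its underside, 6 mm above the table; its floor is 3 mm higher. x: away from the robot; y: along the rail. Inside 76 (x) by 62 mm (y): a comb lies lengthwise (along x), 8 mm spare all round. Walls 4 mm thick, 6 mm above the floor, with 50 mm finger cut-outs to the floor in the +y and -y sides.
- cradle_2: Second from the left, seen from the robot, of four alike fixed black cradles, 85-105 mm apart on a dark steel rail. Origin: centre of its underside, 6 mm above the table; its floor is 3 mm higher. x: away from the robot; y: along the rail. Inside 76 (x) by 62 mm (y): a comb lies lengthwise (along x), 8 mm spare all round. Walls 4 mm thick, 6 mm above the floor, with 50 mm finger cut-outs to the floor in the +y and -y sides.
- cradle_3: Third from the left, seen from the robot, of four alike fixed black cradles, 85-105 mm apart on a dark steel rail. Origin: centre of its underside, 6 mm above the table; its floor is 3 mm higher. x: away from the robot; y: along the rail. Inside 76 (x) by 62 mm (y): a comb lies lengthwise (along x), 8 mm spare all round. Walls 4 mm thick, 6 mm above the floor, with 50 mm finger cut-outs to the floor in the +y and -y sides.
- cradle_4: Rightmost (smallest y), seen from the robot, of four alike fixed black cradles, 85-105 mm apart on a dark steel rail. Origin: centre of its underside, 6 mm above the table; its floor is 3 mm higher. x: away from the robot; y: along the rail. Inside 76 (x) by 62 mm (y): a comb lies lengthwise (along x), 8 mm spare all round. Walls 4 mm thick, 6 mm above the floor, with 50 mm finger cut-outs to the floor in the +y and -y sides.
- clipper: Cordless grey and black hair clipper with a steel blade standing upright in its black charging base (80 by 74 mm foot, 193 mm tall over all, loose, 0.65 kg), just beyond one end of the row of cradles, left or right as it may be, 115 to 160 mm from the end cradle's centre. Origin at the centre of the underside of the base, z up.
- jar: Closed glass treat jar with steel lid and ball knob (84 mm across, 132 mm tall, loose, 0.5 kg), beyond the other end of the row. (A slicker brush, a steel comb and a curry brush lie farther out, clear of the work.) Origin at the centre of its underside, z up.

How it is judged:
At the end, for the whole second after the job is handed in: Each comb lies in its own cradle, in order of height from the lowest (red) beside the clipper to the tallest (blue) at the far end: centre within 13 mm of the cradle's centre, no more than 2.5 mm above its seated height, tilted less than 0.08 rad, at rest and released (((horizontal distance between clipper and cradle_1 below 0.25 m and horizontal distance between guard_red_c and cradle_1 below 0.013 m and z of guard_red_c in the frame of cradle_1 below 0.014 m and angle between each of guard_red_c, guard_yellow_c, guard_green_c, guard_blue_c's own z axis and vertical below 0.08 rad and horizontal distance between guard_yellow_c and cradle_2 below 0.013 m and z of guard_yellow_c in the frame of cradle_2 below 0.0175 m and horizontal distance between guard_green_c and cradle_3 below 0.013 m and z of guard_green_c in the frame of cradle_3 below 0.0205 m and horizontal distance between guard_blue_c and cradle_4 below 0.013 m and z of guard_blue_c in the frame of cradle_4 below 0.0235 m) or (horizontal distance between clipper and cradle_4 below 0.25 m and horizontal distance between guard_red_c and cradle_4 below 0.013 m and z of guard_red_c in the frame of cradle_4 below 0.014 m and angle between each of guard_red_c, guard_yellow_c, guard_green_c, guard_blue_c's own z axis and vertical below 0.08 rad and horizontal distance between guard_yellow_c and cradle_3 below 0.013 m and z of guard_yellow_c in the frame of cradle_3 below 0.0175 m and horizontal distance between guard_green_c and cradle_2 below 0.013 m and z of guard_green_c in the frame of cradle_2 below 0.0205 m and horizontal distance between guard_blue_c and cradle_1 below 0.013 m and z of guard_blue_c in the frame of cradle_1 below 0.0235 m)) and linear speed of each of guard_red, guard_yellow, guard_green, guard_blue below 0.02 m/s); the robot touches nothing.
It fails at once if the clipper in its charger is shoved more than 20 mm or tipped (distance of clipper from where it was at the start of the episode above 0.02 m or angle between clipper's own z axis and vertical above 0.3 rad).
It fails at once if the treat jar is shoved more than 20 mm or tipped (distance of jar from where it was at the start of the episode above 0.02 m or angle between jar's own z axis and vertical above 0.3 rad).
It fails at once if a guide comb is dropped or thrown (moves faster than 0.9 m/s, as after a fall of over 4 cm, while not held) ((linear speed of guard_red above 0.9 m/s and contact force between the fingers and guard_red below 0.05 N) or (linear speed of guard_yellow above 0.9 m/s and contact force between the fingers and guard_yellow below 0.05 N) or (linear speed of guard_green above 0.9 m/s and contact force between the fingers and guard_green below 0.05 N) or (linear speed of guard_blue above 0.9 m/s and contact force between the fingers and guard_blue below 0.05 N)).
It also fails if it takes over 104 s, if anything falls off the work surface, if the arm or the gripper's body presses on something with over 40 N, if the wrist force passes 120 N, or if a joint passes its speed limit or range.

## Working session

There is one attempt and no reset: what is moved stays moved. The work goes in short steps, Python scripts to look and compute and a shell command to move; the robot and the scene stay as the last step left them, time stands still between calls to the robot, and variables do not carry over. Pictures are saved under pics/ and viewed, at most 14 in all, crops included, and the job is handed in when it is done.

```bash
mkdir -p pics; ls
cat > h.py <<'E'
import numpy as np, cv2
from plant import manip
from scipy.spatial.transform import Rotation as R
def grab(cam,fn=None):
    p=manip.camera_params(cam); im,d=manip.grab_frame(cam)
    if fn: cv2.imwrite('pics/'+fn,im[:,:,::-1])
    return im,d,p
def world(d,p):
    K=np.array(p["camera_matrix"]); h,w=d.shape
    u,v=np.meshgrid(np.arange(w),np.arange(h))
    pts=np.stack([u,v],-1).reshape(-1,1,2).astype(np.float64)
    n=cv2.undistortPoints(pts,K,np.array([p["k1"],0,0,0.])).reshape(h,w,2)
    c=np.dstack([n*d[...,None],d])
    M=cv2.Rodrigues(np.array(p["rvec"],float))[0]
    W=(c-np.array(p["tvec"]).reshape(3))@M
    W[d==0]=np.nan
    return W
E
python3 - <<'E'
from h import *
for c in ("top","scene"):
    im,d,p=grab(c,c+'.png')
    np.savez(c+'.npz',im=im,W=world(d,p))
    for n in ["guard_red_c","guard_yellow_c","guard_green_c","guard_blue_c","cradle_1","clipper","jar"]:
        print(c,n,[(np.round(r["point"],3).tolist(),round(r["score"],2)) for r in manip.look_for(c,n)][:5])
s=manip.state();print(s["time"],s["tool_pos"],R.from_quat(np.roll(s["tool_rot"],-1)).as_matrix().round(2))
E
```

```text
pics
top guard_red_c [([0.471, -0.059, 0.014], 0.56)]
top guard_yellow_c [([0.394, -0.229, 0.016], 0.77)]
top guard_green_c [([0.399, 0.255, 0.021], 0.97)]
top guard_blue_c [([0.468, 0.079, 0.024], 0.68)]
top cradle_1 [([0.661, 0.086, 0.01], 0.94), ([0.657, -0.013, 0.012], 0.86), ([0.661, -0.103, 0.009], 0.82), ([0.661, 0.171, 0.009], 0.59)]
top clipper [([0.648, -0.235, 0.086], 0.68), ([0.66, 0.088, 0.013], 0.53), ([0.47, 0.077, 0.023], 0.18)]
top jar [([0.654, 0.301, 0.111], 0.61)]
scene guard_red_c [([0.479, -0.06, 0.01], 0.79)]
scene guard_yellow_c [([0.402, -0.226, 0.013], 0.82)]
scene guard_green_c [([0.402, 0.261, 0.025], 0.61), ([0.658, -0.108, 0.009], 0.48)]
scene guard_blue_c [([0.476, 0.082, 0.023], 0.97)]
scene cradle_1 [([0.66, -0.005, 0.008], 0.84), ([0.656, -0.109, 0.009], 0.81), ([0.656, 0.091, 0.01], 0.72), ([0.658, 0.178, 0.007], 0.58)]
scene clipper [([0.682, -0.245, 0.087], 0.82)]
scene jar [([0.689, 0.301, 0.107], 0.65)]
0.8 [ 0.19354502 -0.59425094  0.25632117] [[ 0.95  0.31 -0.  ]
 [ 0.31 -0.95 -0.  ]
 [-0.    0.   -1.  ]]
```

View pics/top.png

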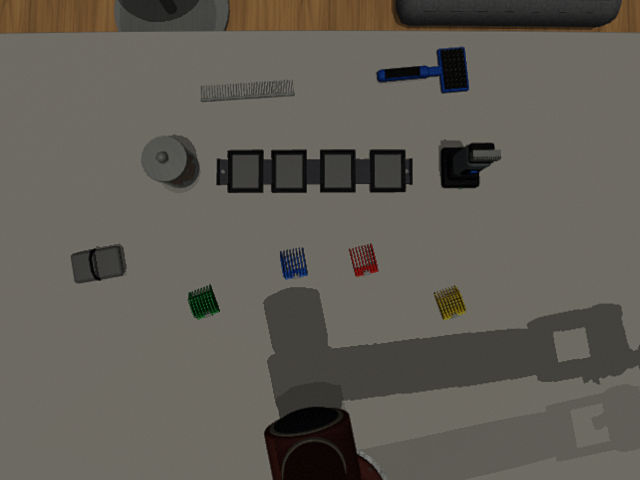

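View pics/scene.png

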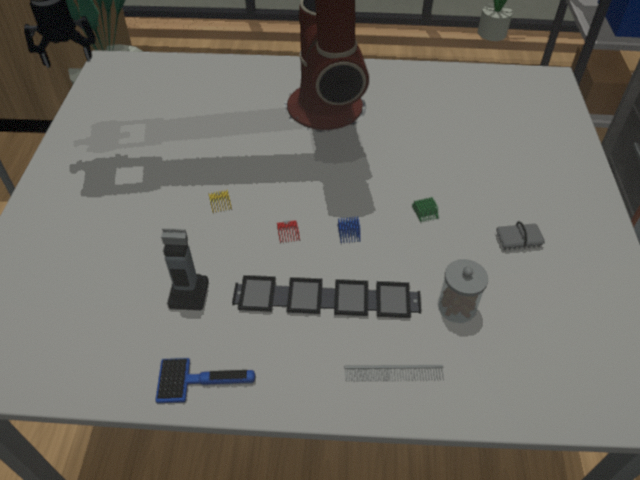

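The two pictures agree. The clipper stands at the right end (top view px ~465,165), with the jar on the left (165,160). The four cradles sit at top px x≈246, 289, 338 and 388, and the combs lie in front with their teeth pointing away from the robot. So red goes to cradle_4, yellow to 3, green to 2 and blue to 1.

```bash
cat >> h.py <<'E'
HS=dict(red=(0,.017),yellow=(28,.024),green=(60,.030),blue=(112,.036))
def mask(im,c,W=None):
    hsv=cv2.cvtColor(im,cv2.COLOR_RGB2HSV).astype(int)
    dh=np.abs((hsv[...,0]-HS[c][0]+90)%180-90)
    m=(dh<14)&(hsv[...,1]>120)&(hsv[...,2]>40)
    if W is not None: m&=(W[...,2]>-.01)&(W[...,2]<.2)
    return m
def rect(P):
    (c,s,a)=cv2.minAreaRect(P.astype(np.float32)); 
    b=cv2.boxPoints((c,s,a)); e=[b[1]-b[0],b[2]-b[1]]
    l=max(e,key=np.linalg.norm); yaw=np.arctan2(l[1],l[0]); yaw=(yaw+np.pi/2)%np.pi-np.pi/2
    return np.round(c,4),np.round(sorted(s),4),round(float(yaw),3)
E
python3 - <<'E'
from h import *
for cam in ("top","scene"):
    z=np.load(cam+'.npz');im,W=z['im'],z['W']
    tb=W[(np.abs(W[...,0]-.45)<.1)&(np.abs(W[...,1])<.2)&(np.abs(W[...,2])<.006)]
    print(cam,"table z",np.median(tb[:,2]))
    for c in HS:
        m=mask(im,c,W)&(W[...,0]<.56)
        P=W[m]; P=P[np.linalg.norm(P[:,:2]-np.median(P[:,:2],0),axis=1)<.05]
        print(c,len(P),rect(P[:,:2]),'z98',np.percentile(P[:,2],98).round(4))
    g=cv2.cvtColor(im,cv2.COLOR_RGB2GRAY)
    reg=(W[...,0]>.58)&(W[...,0]<.74)&(W[...,1]>-.165)&(W[...,1]<.235)&(W[...,2]<.05)
    m=reg&(g>60)
    n,l,st,ce=cv2.connectedComponentsWithStats(m.astype(np.uint8),connectivity=4)
    for i in range(1,n):
        if 250<st[i,4]<3000:
            P=W[l==i]; print('cradle',st[i,4],rect(P[:,:2]),np.median(P[:,2]).round(4))
E
```

```text
top table z 0.00025999791974335703
red 424 (array([ 0.4812, -0.0596]), array([0.0458, 0.0577]), 0.243) z98 0.02
yellow 574 (array([ 0.3972, -0.2329]), array([0.0506, 0.0562]), 0.34) z98 0.0264
green 217 (array([0.3964, 0.2595]), array([0.0525, 0.0542]), 0.336) z98 0.0332
blue 320 (array([0.4745, 0.0783]), array([0.0457, 0.054 ]), 0.179) z98 0.0386
cradle 775 (array([0.659 , 0.0878]), array([0.0482, 0.0629]), -0.001) 0.0097
cradle 805 (array([ 0.6594, -0.0089]), array([0.0499, 0.0633]), -0.001) 0.0097
cradle 773 (array([ 0.6591, -0.1076]), array([0.0487, 0.0629]), -0.002) 0.0097
cradle 773 (array([0.6586, 0.1754]), array([0.049 , 0.0611]), 0.0) 0.0096
scene table z 0.0018704934107716584
red 95 (array([ 0.4659, -0.0638]), array([0.0259, 0.0431]), -1.299) z98 0.0222
yellow 93 (array([ 0.3854, -0.2344]), array([0.0389, 0.043 ]), -1.224) z98 0.029
  return _methods._mean(a, axis=axis, dtype=dtype,
  ret = um.true_divide(
Traceback (most recent call last):
IndexError: index -1 is out of bounds for axis 0 with size 0
```

```bash
cat >> h.py <<'E'
def go(x,y,z,yaw):
    s=manip.state(); M=R.from_quat(np.roll(s["tool_rot"],-1)).as_matrix()
    cy=np.arctan2(M[1,0],M[0,0]); T=np.array([[np.cos(yaw),np.sin(yaw),0],[np.sin(yaw),-np.cos(yaw),0],[0,0,-1.]])
    rv=R.from_matrix(M.T@T).as_rotvec()
    dp=np.array([x,y,z])-s["tool_pos"]
    print('t',round(s["time"],2),'at',np.round(s["tool_pos"],4),'yaw',round(cy,3),'turn',rv.round(3),'then shift',(T.T@dp).round(4),'or shift first',(M.T@dp).round(4))
E
python3 -c "
from h import *
go(.395,-.233,.18,.335)"
```

```text
t 0.8 at [ 0.1935 -0.5943  0.2563] yaw 0.315 turn [ 0.    0.   -0.02] then shift [ 0.309  -0.2749  0.0763] or shift first [ 0.3034 -0.2811  0.0763]
```

```bash
python3 -m inch '[[[0.031,-0.0275,0.008],[0,0,-0.02],1],[[0.031,-0.0275,0.008],[0,0,0],1],[[0.031,-0.0275,0.008],[0,0,0],1],[[0.031,-0.0275,0.008],[0,0,0],1],[[0.031,-0.0275,0.008],[0,0,0],1],[[0.031,-0.0275,0.008],[0,0,0],1],[[0.031,-0.0275,0.008],[0,0,0],1],[[0.031,-0.0275,0.008],[0,0,0],1]]'
python3 -m inch '[[[0.031,-0.0275,0.008],[0,0,0],1],[[0.031,-0.0275,0.004],[0,0,0],1],[[0,0,0],[0,0,0],1]]'
cat >> h.py <<'E'
def comb(c,fn=None):
    im,d,p=grab("wrist",fn); W=world(d,p)
    m=mask(im,c,W).astype(np.uint8)
    m=cv2.morphologyEx(m,cv2.MORPH_OPEN,np.ones((3,3),np.uint8))>0
    P=W[m]
    if len(P)<50: print('few',len(P)); return
    P=P[np.linalg.norm(P[:,:2]-np.median(P[:,:2],0),axis=1)<.06]
    v,u=np.nonzero(m)
    print(c,len(P),rect(P[:,:2]),'z98',np.percentile(P[:,2],[2,98]).round(4),'px',u.min(),u.max(),v.min(),v.max())
    return im,W,P
E
python3 -c "
from h import *
r=comb('yellow','w1.png')
print(manip.look_for('wrist','guard_yellow_c')[:2])
go(.395,-.233,.18,.335)"
```

```text
time: 1.6
tool_pos: [0.3568, -0.304, 0.1923]
tool_rot: [0.0, 0.986, 0.166, 0.0]
contact_force: [0.2, 0.1, 0.7]
gripper_width: 0.999
grasp_force: 0.0
time: 1.9
tool_pos: [0.3978, -0.2294, 0.1795]
tool_rot: [-0.001, 0.986, 0.17, 0.0]
contact_force: [0.2, -0.3, -0.4]
gripper_width: 0.998
grasp_force: 0.0
yellow 1651 (array([ 0.3954, -0.2296]), array([0.0472, 0.0556]), 0.346) z98 [0.0064 0.0248] px 291 347 194 258
[{'point': [0.3932, -0.2332, 0.0144], 'score': 0.98}]
t 2.0 at [ 0.3969 -0.2326  0.1804] yaw 0.337 turn [0.001 0.    0.002] then shift [-0.002  -0.0002  0.0004] or shift first [-0.002  -0.0003  0.0004]
```

View pics/w1.png

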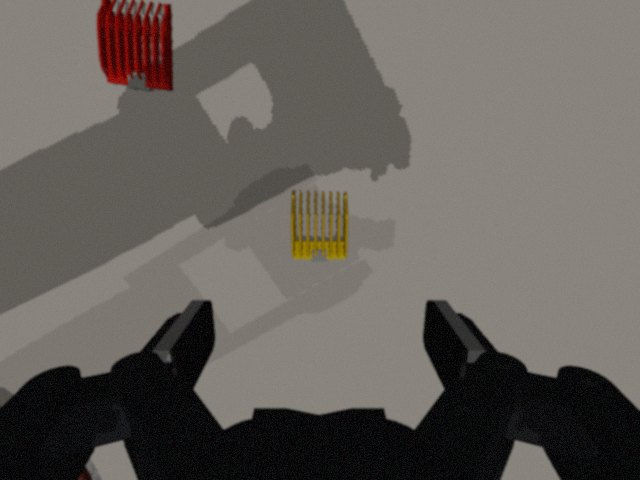

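The wrist view shows the yellow comb centred between the fingers at px (319,226), teeth pointing up the image and aligned with the tool. Next I descend and grip.

```bash
python3 -m inch '[[[-0.0023,-0.0025,0.03],[0,0,0],1],[[0,0,0.045],[0,0,0],1],[[0,0,0.045],[0,0,0],1],[[0,0,0.03],[0,0,0],1],[[0,0,0],[0,0,0],1]]'
python3 -m inch '[[[0,0,0],[0,0,0],0],[[0,0,0],[0,0,0],0],[[0,0,0],[0,0,0],0],[[0,0,0],[0,0,0],0],[[0,0,0],[0,0,0],0],[[0,0,0],[0,0,0],0]]'
python3 -c "
from h import *
go(.659,-.009,.10,0); manip.state()
grab('wrist','w2.png')"
```

```text
time: 2.5
tool_pos: [0.39, -0.2303, 0.0259]
tool_rot: [-0.004, 0.986, 0.165, -0.003]
contact_force: [-0.5, 0.7, -0.0]
gripper_width: 0.999
grasp_force: 0.0
time: 3.1
tool_pos: [0.3956, -0.2333, 0.0332]
tool_rot: [0.002, 0.986, 0.167, 0.002]
contact_force: [-0.9, -0.9, 5.9]
gripper_width: 0.526
grasp_force: 63.8
t 3.1 at [ 0.3956 -0.2333  0.0332] yaw 0.335 turn [ 0.005 -0.003  0.335] then shift [ 0.2634 -0.2243 -0.0668] or shift first [ 0.3227 -0.1249 -0.0666]
```

View pics/w2.png

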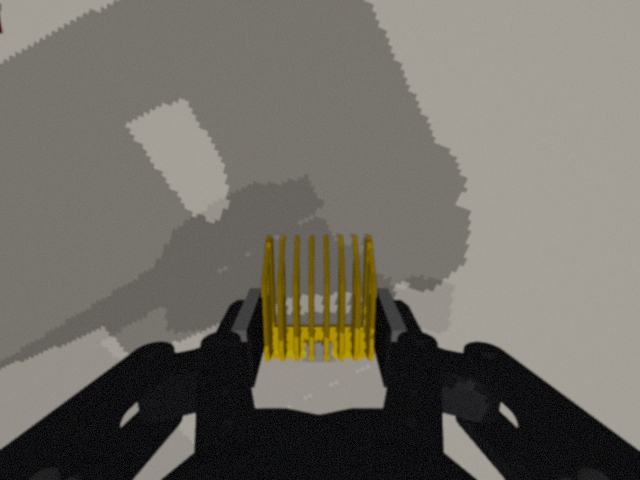

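Yellow is gripped, symmetric between the pads (px 265–375) and level. I'll lift, turn and carry it.

```bash
python3 -m inch '[[[0,0,0],[0,0,0],0],[[0,0,0],[0,0,0],0]]'
python3 -m inch '[[[0,0,-0.03],[0,0,0],0],[[0,0,-0.045],[0,0,0.11],0],[[0,0,0],[0,0,0.112],0],[[0,0,0],[0,0,0.112],0],[[0,0,0],[0,0,0],0],[[0,0,0],[0,0,0],0]]'
python3 -c "
from h import *
go(.659,-.009,.10,0)"
```

```text
time: 3.35
tool_pos: [0.3955, -0.2332, 0.0332]
tool_rot: [0.002, 0.986, 0.167, 0.002]
contact_force: [-0.6, -1.8, 5.7]
gripper_width: 0.52
grasp_force: 63.8
time: 3.95
tool_pos: [0.3937, -0.2315, 0.1057]
tool_rot: [0.0, 1.0, 0.002, 0.0]
contact_force: [-0.5, -0.0, -1.1]
gripper_width: 0.52
grasp_force: 63.1
t 3.95 at [ 0.3937 -0.2315  0.1057] yaw 0.003 turn [ 0.    -0.001  0.003] then shift [ 0.2653 -0.2225  0.0057] or shift first [ 0.266  -0.2216  0.0058]
```

```bash
python3 -m inch '[[[0.033,-0.0278,0],[0,0,0],0],[[0.033,-0.0278,0],[0,0,0],0],[[0.033,-0.0278,0],[0,0,0],0],[[0.033,-0.0278,0],[0,0,0],0],[[0.033,-0.0278,0],[0,0,0],0],[[0.033,-0.0278,0],[0,0,0],0],[[0.033,-0.0278,0],[0,0,0],0],[[0.033,-0.0278,0],[0,0,0],0]]'
python3 -m inch '[[[0,0,0],[0,0,0],0],[[0,0,0],[0,0,0],0],[[0,0,0],[0,0,0],0]]'
python3 -c "
from h import *
go(.6575,-.009,.045,0); comb('yellow','w3.png')"
```

```text
time: 4.75
tool_pos: [0.6585, -0.0074, 0.1047]
tool_rot: [0.0, 1.0, 0.002, -0.0]
contact_force: [1.1, -0.7, 0.1]
gripper_width: 0.518
grasp_force: 63.1
time: 5.05
tool_pos: [0.6567, -0.0093, 0.1047]
tool_rot: [0.0, 1.0, 0.001, -0.001]
contact_force: [0.6, -0.5, -0.2]
gripper_width: 0.518
grasp_force: 63.0
t 5.05 at [ 0.6567 -0.0093  0.1047] yaw 0.001 turn [0.    0.001 0.001] then shift [ 0.0008 -0.0003  0.0597] or shift first [ 0.0009 -0.0003  0.0597]
yellow 9616 (array([ 0.6439, -0.0069]), array([0.0739, 0.0864]), 0.004) z98 [0.0092 0.0962] px 260 377 233 359
```

View pics/w3.png

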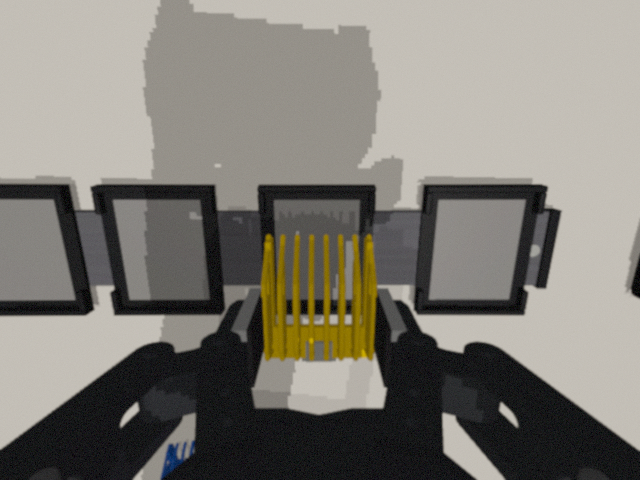

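The comb is square to the middle cradle (comb centre px 318, cradle centre px 317). I'll lower it slowly.

```bash
python3 -c "
from h import *
im,W,P=comb('yellow'); P=P[P[:,2]>.066]
print(np.percentile(P[:,0],[1,5,50,95,99]).round(4),np.percentile(P[:,1],[1,99]).round(4),np.percentile(P[:,2],[1,50,99]).round(4),manip.state()['tool_pos'])"
python3 -m inch '[[[0.001,0,0.035],[0,0,0],0],[[0,0,0.015],[0,0,0],0],[[0,0,0.006],[0,0,0],0],[[0,0,0.003],[0,0,0],0],[[0,0,0],[0,0,0],0],[[0,0,0],[0,0,0],0]]'
```

```text
yellow 9624 (array([ 0.6516, -0.0057]), array([0.0746, 0.0772]), 0.216) z98 [0.0092 0.0964] px 260 377 233 359
[0.6306 0.6354 0.66   0.6835 0.6859] [-0.0306  0.0141] [0.0742 0.0884 0.0969] [ 0.65662622 -0.00967139  0.10507283]
time: 5.75
tool_pos: [0.6593, -0.009, 0.0476]
tool_rot: [0.0, 1.0, 0.0, 0.001]
contact_force: [0.0, 1.0, 0.6]
gripper_width: 0.522
grasp_force: 63.0
```

```bash
python3 -m inch '[[[-0.0015,0,0.003],[0,0,0],0],[[0,0,0.0015],[0,0,0],0],[[0,0,0],[0,0,0],0],[[0,0,0],[0,0,0],0]]'
python3 -m inch '[[[0,0,0.0015],[0,0,0],0],[[0,0,0],[0,0,0],0],[[0,0,0],[0,0,0],0]]'
```

```text
time: 6.15
tool_pos: [0.6573, -0.0089, 0.0424]
tool_rot: [0.0, 1.0, 0.0, 0.0]
contact_force: [-0.8, -0.1, 3.0]
gripper_width: 0.519
grasp_force: 63.3
time: 6.45
tool_pos: [0.6578, -0.0089, 0.0423]
tool_rot: [0.0, 1.0, 0.001, 0.001]
contact_force: [-2.4, 0.2, 8.8]
gripper_width: 0.519
grasp_force: 64.0
```

Contact at TCP z = 0.0424 m, so it's seated. I'll release and go on to red.

```bash
python3 -m inch '[[[0,0,-0.001],[0,0,0],0.7],[[0,0,0],[0,0,0],0.7],[[0,0,0],[0,0,0],0.7],[[0,0,0],[0,0,0],0.7]]'
python3 -m inch '[[[0,0,-0.02],[0,0,0],0.7],[[0,0,-0.04],[0,0,0],0.7],[[0,0,-0.04],[0,0,0],0.7],[[-0.046,0.0125,-0.01],[0,0,0],1],[[-0.046,0.0125,0],[0,0,0],1],[[-0.046,0.0125,0],[0,0,0],1],[[-0.046,0.0125,0],[0,0,0],1],[[0,0,0],[0,0,-0.12],1]]'
python3 -m inch '[[[0,0,0],[0,0,-0.123],1],[[0,0,0],[0,0,0],1],[[0,0,0],[0,0,0],1],[[0,0,0],[0,0,0],1]]'
python3 -c "
from h import *
comb('red','w4.png');go(.476,-.06,.034,.243)
print(manip.look_for('wrist','guard_red_c')[:2])"
```

```text
time: 6.85
tool_pos: [0.6566, -0.0088, 0.0408]
tool_rot: [-0.0, 1.0, 0.0, -0.0]
contact_force: [0.5, -0.2, 0.3]
gripper_width: 0.695
grasp_force: 0.0
time: 7.65
tool_pos: [0.4669, -0.0589, 0.1482]
tool_rot: [-0.001, 0.998, 0.061, -0.003]
contact_force: [0.7, 0.8, 0.6]
gripper_width: 1.003
grasp_force: 0.0
time: 8.05
tool_pos: [0.4733, -0.059, 0.1513]
tool_rot: [-0.0, 0.993, 0.121, -0.0]
contact_force: [0.4, -0.2, 0.4]
gripper_width: 1.002
grasp_force: 0.0
red 1912 (array([ 0.4798, -0.0577]), array([0.0449, 0.0563]), 0.236) z98 [0.0072 0.0177] px 291 352 187 259
t 8.1 at [ 0.4733 -0.059   0.1512] yaw 0.243 turn [-0.  0. -0.] then shift [0.0024 0.0017 0.1172] or shift first [0.0024 0.0017 0.1172]
[{'point': [0.4746, -0.0591, 0.0084], 'score': 0.78}]
```

View pics/w4.png

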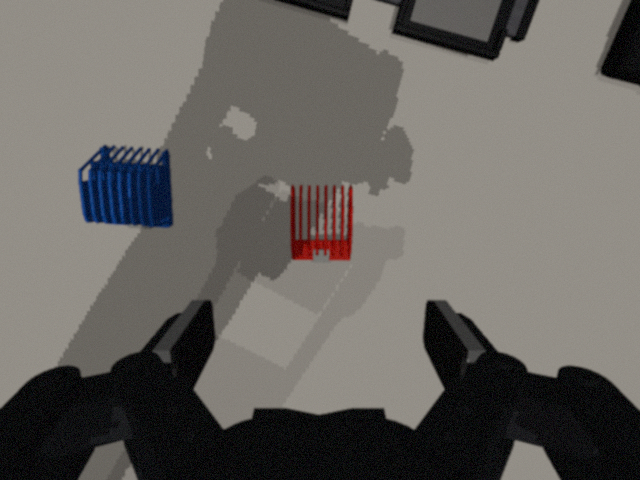

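Red sits at px (321,223), 2 mm right of the finger centre line and aligned. I'll grip it.

```bash
python3 -m inch '[[[0.0045,0.002,0.03],[0,0,0],1],[[0,0,0.045],[0,0,0],1],[[0,0,0.03],[0,0,0],1],[[0,0,0.0125],[0,0,0],1],[[0,0,0],[0,0,0],1],[[0,0,0],[0,0,0],1]]'
python3 -m inch '[[[0,0,0],[0,0,0],0],[[0,0,0],[0,0,0],0],[[0,0,0],[0,0,0],0],[[0,0,0],[0,0,0],0],[[0,0,0],[0,0,0],0],[[0,0,0],[0,0,0],0]]'
python3 -m inch '[[[0,0,-0.03],[0,0,0],0],[[0,0,-0.045],[0,0,0.12],0],[[0,0,0],[0,0,0.123],0],[[0,0,0],[0,0,0],0],[[0,0,0],[0,0,0],0]]'
python3 -c "
from h import *
r=comb('red');P=r[2];P=P[P[:,2]>.06]
print(np.percentile(P[:,0],[1,5,50,95,99]).round(4),np.percentile(P[:,1],[1,99]).round(4),np.percentile(P[:,2],[1,50,99]).round(4));go(.6575,-.1075,.11,0)"
```

```text
time: 8.75
tool_pos: [0.479, -0.0602, 0.0351]
tool_rot: [0.0, 0.993, 0.122, 0.001]
contact_force: [-0.5, 0.6, 0.5]
gripper_width: 0.996
grasp_force: 0.0
time: 9.35
tool_pos: [0.4794, -0.0603, 0.0357]
tool_rot: [0.001, 0.993, 0.122, 0.002]
contact_force: [-0.5, 0.2, 6.1]
gripper_width: 0.511
grasp_force: 61.1
time: 9.85
tool_pos: [0.4773, -0.0597, 0.1082]
tool_rot: [-0.0, 1.0, 0.002, -0.001]
contact_force: [-0.3, 0.8, -0.6]
gripper_width: 0.51
grasp_force: 61.2
red 6808 (array([ 0.4787, -0.0584]), array([0.0457, 0.0579]), 0.001) z98 [0.0771 0.0904] px 265 372 233 353
[0.4511 0.4534 0.4759 0.5042 0.5066] [-0.0804 -0.0362] [0.0766 0.0843 0.091 ]
t 9.9 at [ 0.4769 -0.0596  0.1076] yaw 0.003 turn [-0.001  0.002  0.003] then shift [ 0.1806  0.0479 -0.0024] or shift first [ 0.1804  0.0484 -0.0028]
```

```bash
python3 -m inch '[[[0.045,0.012,0],[0,0,0],0],[[0.045,0.012,0],[0,0,0],0],[[0.045,0.012,0],[0,0,0],0],[[0.045,0.012,0],[0,0,0],0],[[0,0,0],[0,0,0],0],[[0,0,0.03],[0,0,0],0],[[0,0,0.02],[0,0,0],0],[[0,0,0],[0,0,0],0]]'
python3 -m inch '[[[0,0,0.006],[0,0,0],0],[[0,0,0],[0,0,0],0],[[0,0,0],[0,0,0],0],[[0,0,0],[0,0,0],0]]'
python3 -c "
from h import *
go(.657,-.1075,.0445,0);grab('wrist','w5.png')"
```

```text
time: 10.7
tool_pos: [0.6537, -0.1065, 0.053]
tool_rot: [-0.001, 1.0, 0.001, -0.005]
contact_force: [-0.7, 0.7, -1.5]
gripper_width: 0.509
grasp_force: 61.2
time: 11.1
tool_pos: [0.6586, -0.1079, 0.0542]
tool_rot: [0.0, 1.0, 0.0, 0.001]
contact_force: [-0.1, -0.7, -0.0]
gripper_width: 0.506
grasp_force: 61.2
t 11.1 at [ 0.6586 -0.1079  0.0542] yaw 0.001 turn [ 0.001 -0.002  0.001] then shift [-0.0016 -0.0004  0.0097] or shift first [-0.0016 -0.0004  0.0097]
```

View pics/w5.png

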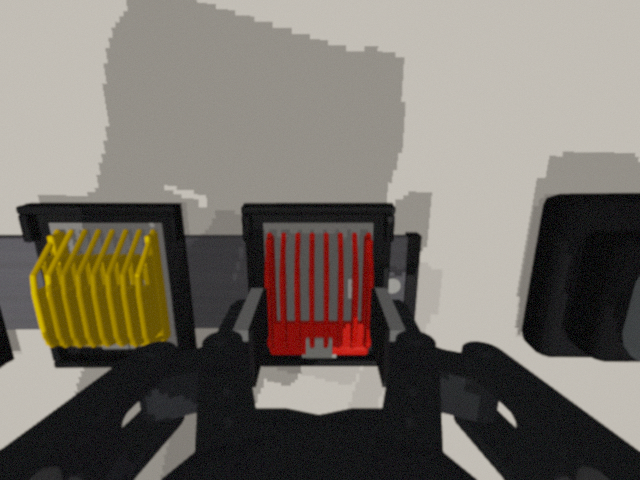

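Yellow lies flat in its cradle (px 100,285). Red is centred over cradle_4 (px 318,295). Now to lower it.

```bash
python3 -m inch '[[[-0.0015,0,0.005],[0,0,0],0],[[0,0,0.003],[0,0,0],0],[[0,0,0.001],[0,0,0],0],[[0,0,0],[0,0,0],0],[[0,0,0],[0,0,0],0]]'
python3 -m inch '[[[0,0,0.001],[0,0,0],0],[[0,0,0.001],[0,0,0],0],[[0,0,0],[0,0,0],0],[[0,0,0],[0,0,0],0]]'
```

```text
time: 11.65
tool_pos: [0.6565, -0.1078, 0.0447]
tool_rot: [0.0, 1.0, 0.0, -0.0]
contact_force: [-3.4, 0.6, 5.5]
gripper_width: 0.513
grasp_force: 61.8
time: 12.05
tool_pos: [0.6569, -0.1079, 0.0447]
tool_rot: [0.0, 1.0, 0.001, -0.0]
contact_force: [-7.0, 1.1, 13.4]
gripper_width: 0.506
grasp_force: 62.8
```

```bash
python3 -m inch '[[[0,0,-0.002],[0,0,0],0.7],[[0,0,0],[0,0,0],0.7],[[0,0,0],[0,0,0],0.7],[[0,0,0],[0,0,0],0.7]]'
python3 -m inch '[[[0,0,-0.02],[0,0,0],0.7],[[0,0,-0.045],[0,0,0],0.7],[[0,0,-0.045],[0,0,0],0.7],[[-0.032,-0.031,0],[0,0,0],1],[[-0.032,-0.031,0],[0,0,0],1],[[-0.032,-0.031,0],[0,0,0],1],[[-0.032,-0.031,0],[0,0,0],1],[[-0.032,-0.031,0],[0,0,0],1]]'
python3 -m inch '[[[-0.032,-0.031,0],[0,0,0],1],[[0,0,0],[0,0,-0.09],1],[[0,0,0],[0,0,-0.09],1],[[0,0,0],[0,0,0],1],[[0,0,0],[0,0,0],1],[[0,0,0],[0,0,0],1]]'
python3 -c "
from h import *
comb('blue','w6.png');go(.4715,.078,.035,.18)"
```

```text
time: 12.45
tool_pos: [0.656, -0.1076, 0.0431]
tool_rot: [-0.0, 1.0, 0.0, -0.0]
contact_force: [-0.6, 1.1, -0.1]
gripper_width: 0.702
grasp_force: 0.0
time: 13.25
tool_pos: [0.4947, 0.0481, 0.1534]
tool_rot: [-0.0, 1.0, 0.0, -0.0]
contact_force: [-1.0, 1.0, 1.1]
gripper_width: 1.001
grasp_force: 0.0
time: 13.85
tool_pos: [0.4644, 0.0779, 0.1537]
tool_rot: [-0.0, 0.996, 0.089, -0.0]
contact_force: [0.2, 0.0, -1.0]
gripper_width: 1.001
grasp_force: 0.0
blue 2102 (array([0.4737, 0.0807]), array([0.0449, 0.0556]), 0.18) z98 [0.0079 0.0367] px 286 351 183 255
t 13.9 at [0.4644 0.0779 0.1537] yaw 0.179 turn [-0.     0.    -0.001] then shift [0.007  0.0012 0.1187] or shift first [0.007  0.0012 0.1187]
```

View pics/w6.png

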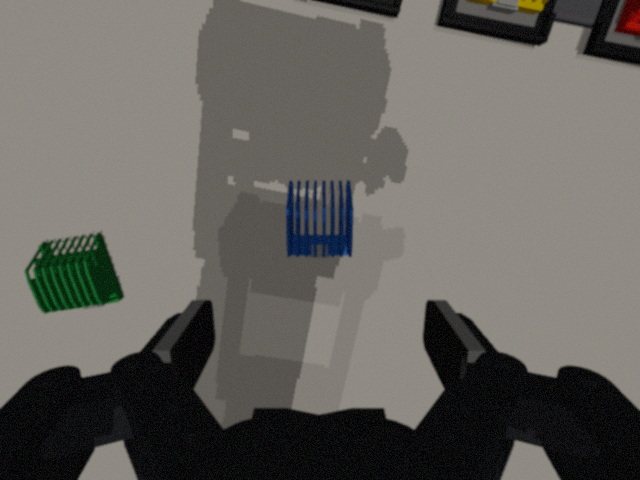

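Blue is at px (319,220), centred and aligned. It gets gripped a little higher, since it is tall.

```bash
python3 -m inch '[[[0.007,0,0.03],[0,0,0],1],[[0,0,0.045],[0,0,0],1],[[0,0,0.03],[0,0,0],1],[[0,0,0.008],[0,0,0],1],[[0,0,0],[0,0,0],1],[[0,0,0],[0,0,0],1]]'
python3 -m inch '[[[0,0,0],[0,0,0],0],[[0,0,0],[0,0,0],0],[[0,0,0],[0,0,0],0],[[0,0,0],[0,0,0],0],[[0,0,0],[0,0,0],0],[[0,0,0],[0,0,0],0]]'
python3 -m inch '[[[0,0,-0.03],[0,0,0],0],[[0,0,-0.045],[0,0,0.09],0],[[0,0,-0.02],[0,0,0.09],0],[[0,0,0],[0,0,0],0],[[0,0,0],[0,0,0],0]]'
python3 -c "
from h import *
r=comb('blue');P=r[2];P=P[P[:,2]>.06]
print(np.percentile(P[:,0],[1,5,50,95,99]).round(4),np.percentile(P[:,1],[1,99]).round(4),np.percentile(P[:,2],[1,50,99]).round(4));go(.657,.1755,.13,0)"
```

```text
time: 14.5
tool_pos: [0.4726, 0.0793, 0.0424]
tool_rot: [0.0, 0.996, 0.09, 0.001]
contact_force: [0.4, 0.1, -0.4]
gripper_width: 0.999
grasp_force: 0.0
time: 15.1
tool_pos: [0.4725, 0.0794, 0.0424]
tool_rot: [0.0, 0.996, 0.09, 0.001]
contact_force: [0.0, 0.3, 7.3]
gripper_width: 0.525
grasp_force: 64.0
time: 15.6
tool_pos: [0.4709, 0.0794, 0.1354]
tool_rot: [0.0, 1.0, 0.001, -0.0]
contact_force: [-0.9, -0.7, -0.7]
gripper_width: 0.524
grasp_force: 63.3
blue 9051 (array([0.4725, 0.0807]), array([0.0583, 0.0633]), 1.57) z98 [0.1001 0.1297] px 259 378 229 362
[0.4472 0.4529 0.4753 0.4971 0.5002] [0.0585 0.1029] [0.0987 0.1201 0.13  ]
t 15.65 at [0.4701 0.0794 0.1343] yaw 0.002 turn [0.    0.002 0.002] then shift [ 0.1869 -0.0961  0.0043] or shift first [ 0.1871 -0.0958  0.0039]
```

```bash
python3 -m inch '[[[0.037,-0.0192,0],[0,0,0],0],[[0.037,-0.0192,0],[0,0,0],0],[[0.037,-0.0192,0],[0,0,0],0],[[0.037,-0.0192,0],[0,0,0],0],[[0.037,-0.0192,0],[0,0,0],0],[[0,0,0.035],[0,0,0],0],[[0,0,0.035],[0,0,0],0],[[0,0,0],[0,0,0],0]]'
python3 -m inch '[[[0,0,0],[0,0,0],0],[[0,0,0],[0,0,0],0],[[0,0,0],[0,0,0],0]]'
python3 -c "
from h import *
go(.656,.1755,.0505,0);grab('wrist','w7.png')"
```

```text
time: 16.45
tool_pos: [0.65, 0.1747, 0.0561]
tool_rot: [0.001, 1.0, 0.001, -0.008]
contact_force: [-0.2, -0.2, -2.3]
gripper_width: 0.522
grasp_force: 63.3
time: 16.75
tool_pos: [0.6574, 0.1757, 0.0684]
tool_rot: [-0.0, 1.0, 0.0, 0.002]
contact_force: [-0.4, 0.3, -0.6]
gripper_width: 0.526
grasp_force: 63.3
t 16.75 at [0.6574 0.1757 0.0684] yaw 0.001 turn [-0.001 -0.004  0.001] then shift [-0.0014  0.0002  0.0179] or shift first [-0.0015  0.0002  0.0179]
```

View pics/w7.png

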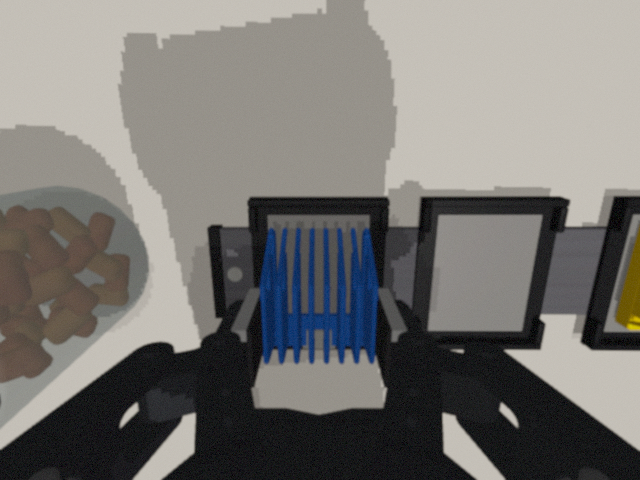

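Blue is centred over cradle_1 (px 319,295), and the jar is well clear on the left. I'll lower it in small steps.

```bash
python3 -m inch '[[[-0.0015,0,0.006],[0,0,0],0],[[0,0,0.004],[0,0,0],0],[[0,0,0.002],[0,0,0],0],[[0,0,0],[0,0,0],0],[[0,0,0],[0,0,0],0],[[0,0,0],[0,0,0],0]]'
python3 -m inch '[[[0,0,0.001],[0,0,0],0],[[0,0,0.001],[0,0,0],0],[[0,0,0],[0,0,0],0],[[0,0,0],[0,0,0],0]]'
```

```text
time: 17.4
tool_pos: [0.6547, 0.1755, 0.0539]
tool_rot: [-0.0, 1.0, 0.0, 0.0]
contact_force: [-0.0, 0.1, -0.5]
gripper_width: 0.518
grasp_force: 63.3
time: 17.8
tool_pos: [0.6545, 0.1755, 0.0517]
tool_rot: [-0.0, 1.0, 0.0, -0.0]
contact_force: [0.3, 0.5, -0.2]
gripper_width: 0.524
grasp_force: 63.3
```

```bash
python3 -m inch '[[[0.001,0,0.001],[0,0,0],0],[[0,0,0],[0,0,0],0],[[0,0,0],[0,0,0],0],[[0,0,0],[0,0,0],0]]'
python3 -m inch '[[[0,0,0.001],[0,0,0],0],[[0,0,0],[0,0,0],0],[[0,0,0],[0,0,0],0],[[0,0,0],[0,0,0],0]]'
```

```text
time: 18.2
tool_pos: [0.656, 0.1756, 0.0515]
tool_rot: [-0.0, 1.0, 0.0, 0.001]
contact_force: [-0.8, 0.7, 4.7]
gripper_width: 0.522
grasp_force: 63.7
time: 18.6
tool_pos: [0.6561, 0.1756, 0.0514]
tool_rot: [-0.0, 1.0, 0.0, 0.0]
contact_force: [-4.1, 0.1, 7.4]
gripper_width: 0.524
grasp_force: 64.4
```

```bash
python3 -m inch '[[[0,0,-0.001],[0,0,0],0.7],[[0,0,0],[0,0,0],0.7],[[0,0,0],[0,0,0],0.7],[[0,0,0],[0,0,0],0.7]]'
python3 -m inch '[[[0,0,-0.02],[0,0,0],0.7],[[0,0,-0.045],[0,0,0],0.7],[[0,0,-0.04],[0,0,0],0.7],[[-0.0445,0,0],[0,0,0],0.7],[[-0.0445,-0.0163,0],[0,0,0],1],[[-0.0445,-0.0163,0],[0,0,0],1],[[-0.0445,-0.0163,0],[0,0,0],1],[[-0.0445,-0.0163,0],[0,0,0],1]]'
python3 -m inch '[[[-0.0445,-0.0163,0],[0,0,0],1],[[0,0,0],[0,0,-0.112],1],[[0,0,0],[0,0,-0.112],1],[[0,0,0],[0,0,-0.112],1],[[0,0,0],[0,0,0],1],[[0,0,0],[0,0,0],1],[[0,0,0],[0,0,0],1]]'
python3 -c "
from h import *
comb('green','w8.png');go(.394,.259,.041,.336)"
```

```text
time: 19.0
tool_pos: [0.6552, 0.1754, 0.0502]
tool_rot: [0.0, 1.0, 0.0, -0.0]
contact_force: [0.3, -0.2, 0.6]
gripper_width: 0.701
grasp_force: 0.0
time: 19.8
tool_pos: [0.4312, 0.2408, 0.1555]
tool_rot: [-0.0, 1.0, 0.0, -0.0]
contact_force: [-0.7, 0.3, 0.6]
gripper_width: 1.003
grasp_force: 0.0
time: 20.5
tool_pos: [0.3886, 0.2567, 0.1557]
tool_rot: [0.0, 0.986, 0.167, -0.0]
contact_force: [0.3, 0.7, -0.1]
gripper_width: 1.001
grasp_force: 0.0
green 1443 (array([0.3967, 0.2589]), array([0.0446, 0.0538]), 0.332) z98 [0.0079 0.0306] px 291 353 186 254
t 20.55 at [0.3886 0.2567 0.1557] yaw 0.335 turn [ 0.     0.    -0.001] then shift [ 0.0059 -0.0004  0.1147] or shift first [ 0.0059 -0.0004  0.1147]
```

View pics/w8.png

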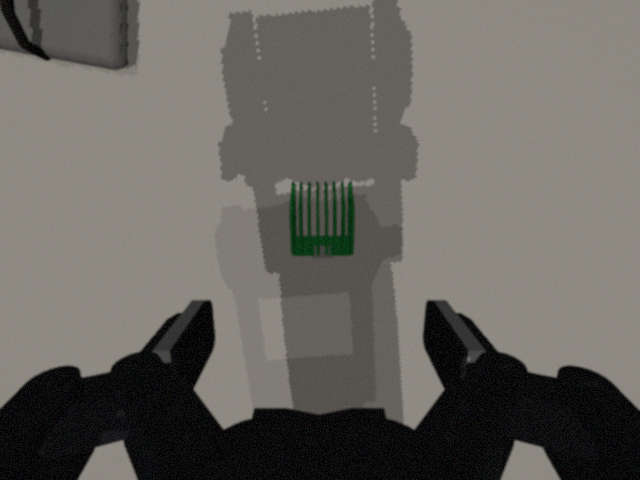

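Green is at px (322,220), 2 mm right of centre and aligned. I'll grip it.

```bash
python3 -m inch '[[[0.006,0.0015,0.03],[0,0,0],1],[[0,0,0.045],[0,0,0],1],[[0,0,0.03],[0,0,0],1],[[0,0,0.01],[0,0,0],1],[[0,0,0],[0,0,0],1],[[0,0,0],[0,0,0],1]]'
python3 -m inch '[[[0,0,0],[0,0,0],0],[[0,0,0],[0,0,0],0],[[0,0,0],[0,0,0],0],[[0,0,0],[0,0,0],0],[[0,0,0],[0,0,0],0],[[0,0,0],[0,0,0],0]]'
python3 -m inch '[[[0,0,-0.03],[0,0,0],0],[[0,0,-0.045],[0,0,0.112],0],[[0,0,-0.02],[0,0,0.112],0],[[0,0,0],[0,0,0.112],0],[[0,0,0],[0,0,0],0],[[0,0,0],[0,0,0],0]]'
python3 -c "
from h import *
r=comb('green');P=r[2];P=P[P[:,2]>.06]
print(np.percentile(P[:,0],[1,5,50,95,99]).round(4),np.percentile(P[:,1],[1,99]).round(4),np.percentile(P[:,2],[1,50,99]).round(4));go(.656,.088,.13,0)"
```

```text
time: 21.15
tool_pos: [0.3958, 0.2579, 0.0423]
tool_rot: [-0.0, 0.986, 0.167, 0.001]
contact_force: [-0.5, 0.8, 0.7]
gripper_width: 1.001
grasp_force: 0.0
time: 21.75
tool_pos: [0.396, 0.258, 0.0425]
tool_rot: [-0.0, 0.986, 0.168, 0.001]
contact_force: [0.0, -0.6, 6.3]
gripper_width: 0.519
grasp_force: 63.2
time: 22.35
tool_pos: [0.3941, 0.2571, 0.1352]
tool_rot: [0.0, 1.0, 0.002, -0.001]
contact_force: [-0.0, 0.3, -0.1]
gripper_width: 0.521
grasp_force: 62.5
green 7343 (array([0.3934, 0.2538]), array([0.0541, 0.0619]), 0.003) z98 [0.0985 0.1234] px 263 375 230 353
[0.3693 0.3738 0.3966 0.4201 0.4233] [0.2364 0.2804] [0.0976 0.1145 0.1236]
t 22.4 at [0.394  0.2571 0.1348] yaw 0.003 turn [0.001 0.002 0.003] then shift [0.262  0.1691 0.0048] or shift first [0.2615 0.1698 0.0045]
```

```bash
python3 -m inch '[[[0.0375,0.0242,0],[0,0,0],0],[[0.0375,0.0242,0],[0,0,0],0],[[0.0375,0.0242,0],[0,0,0],0],[[0.0375,0.0242,0],[0,0,0],0],[[0.0375,0.0242,0],[0,0,0],0],[[0.0375,0.0242,0],[0,0,0],0],[[0.0375,0.0242,0],[0,0,0],0],[[0,0,0],[0,0,0],0]]'
python3 -m inch '[[[0,0,0.035],[0,0,0],0],[[0,0,0.03],[0,0,0],0],[[0,0,0],[0,0,0],0],[[0,0,0],[0,0,0],0],[[0,0,0],[0,0,0],0],[[0,0,0],[0,0,0],0]]'
python3 -c "
from h import *
go(.657,.088,.051,0);grab('wrist','w9.png')"
```

```text
time: 23.2
tool_pos: [0.6602, 0.0848, 0.1342]
tool_rot: [0.001, 1.0, -0.001, -0.0]
contact_force: [-0.6, 0.8, 0.1]
gripper_width: 0.52
grasp_force: 62.5
time: 23.8
tool_pos: [0.6587, 0.0885, 0.0733]
tool_rot: [-0.0, 1.0, 0.001, 0.002]
contact_force: [0.9, 0.6, 0.2]
gripper_width: 0.519
grasp_force: 62.5
t 23.8 at [0.6587 0.0885 0.0733] yaw 0.001 turn [-0.    -0.004  0.001] then shift [-0.0017  0.0005  0.0223] or shift first [-0.0018  0.0005  0.0223]
```

View pics/w9.png

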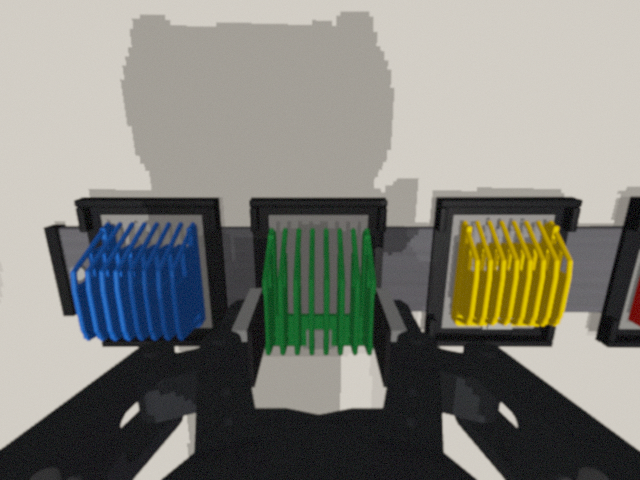

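Green is centred over cradle_2 (px 319), with blue (140,280) and yellow (510,275) seated either side. I'll lower it.

```bash
python3 -m inch '[[[-0.001,0,0.008],[0,0,0],0],[[0,0,0.006],[0,0,0],0],[[0,0,0.003],[0,0,0],0],[[0,0,0],[0,0,0],0],[[0,0,0],[0,0,0],0],[[0,0,0],[0,0,0],0]]'
python3 -m inch '[[[0,0,0.001],[0,0,0],0],[[0,0,0.001],[0,0,0],0],[[0,0,0],[0,0,0],0],[[0,0,0],[0,0,0],0],[[0,0,0],[0,0,0],0]]'
```

```text
time: 24.45
tool_pos: [0.6565, 0.0882, 0.054]
tool_rot: [-0.0, 1.0, 0.0, 0.0]
contact_force: [0.4, -0.6, -0.5]
gripper_width: 0.523
grasp_force: 62.5
time: 24.95
tool_pos: [0.6563, 0.0882, 0.0518]
tool_rot: [-0.0, 1.0, 0.0, 0.0]
contact_force: [-0.2, 0.1, -0.2]
gripper_width: 0.517
grasp_force: 62.5
```

```bash
python3 -m inch '[[[0,0,0.001],[0,0,0],0],[[0,0,0.0005],[0,0,0],0],[[0,0,0],[0,0,0],0],[[0,0,0],[0,0,0],0],[[0,0,0],[0,0,0],0]]'
```

```text
time: 25.45
tool_pos: [0.6567, 0.0882, 0.0515]
tool_rot: [0.0, 1.0, 0.0, 0.0]
contact_force: [-2.5, -0.1, 5.2]
gripper_width: 0.522
grasp_force: 63.1
```

```bash
python3 -m inch '[[[0,0,-0.001],[0,0,0],0.7],[[0,0,0],[0,0,0],0.7],[[0,0,0],[0,0,0],0.7],[[0,0,0],[0,0,0],0.7]]'
python3 -m inch '[[[0,0,-0.02],[0,0,0],0.7],[[0,0,-0.045],[0,0,0],0.7],[[0,0,-0.045],[0,0,0],0.7],[[-0.045,0,-0.02],[0,0,0],0.7],[[-0.045,0,-0.01],[0,0,0],0.7],[[-0.045,0,0],[0,0,0],0.7],[[-0.045,0,0],[0,0,0],0.7],[[-0.045,0,0],[0,0,0],0.7]]'
python3 -m inch '[[[-0.045,0,0],[0,0,0],0.7],[[0,0,0],[0,0,0],0.7],[[0,0,0],[0,0,0],0.7]]'
python3 - <<'E'
from h import *
im,d,p=grab("top"); W=world(d,p)
cv2.imwrite('pics/end.png',cv2.resize(im[120:220,120:520,::-1],None,fx=2,fy=2))
for c in HS:
    P=W[mask(im,c,W)&(W[...,0]>.6)&(W[...,0]<.72)&(np.abs(W[...,1]-.03)<.25)]
    P=P[np.linalg.norm(P[:,:2]-np.median(P[:,:2],0),axis=1)<.05]
    print(c,len(P),rect(P[:,:2]),'z98',np.percentile(P[:,2],98).round(4),'expect',HS[c][1]+.009)
E
```

```text
time: 25.85
tool_pos: [0.6561, 0.0882, 0.051]
tool_rot: [-0.0, 1.0, 0.0, -0.0]
contact_force: [0.5, 0.2, 0.5]
gripper_width: 0.702
grasp_force: 0.0
time: 26.65
tool_pos: [0.4296, 0.088, 0.1911]
tool_rot: [0.0, 1.0, 0.0, -0.0]
contact_force: [0.5, -0.4, 1.1]
gripper_width: 0.701
grasp_force: 0.0
time: 26.95
tool_pos: [0.3858, 0.088, 0.1915]
tool_rot: [-0.0, 1.0, 0.001, 0.001]
contact_force: [1.0, -0.4, 0.5]
gripper_width: 0.701
grasp_force: 0.0
red 502 (array([ 0.6595, -0.1091]), array([0.0482, 0.0573]), -0.002) z98 0.0285 expect 0.026000000000000002
yellow 485 (array([ 0.661 , -0.0098]), array([0.0477, 0.0588]), -0.001) z98 0.0357 expect 0.033
green 320 (array([0.6588, 0.0871]), array([0.0451, 0.0559]), -0.016) z98 0.0421 expect 0.039
blue 431 (array([0.6576, 0.1774]), array([0.0515, 0.0537]), -0.013) z98 0.0476 expect 0.045
```

View pics/end.png

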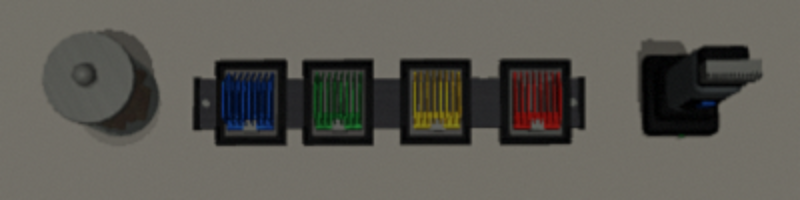

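All four combs are centred within about 2 mm, and their heights match flat seating (the same +3 mm bias the camera showed on the table). Clipper and jar still stand at either end, so I'm handing it in.

```bash
python3 -c "
from plant import manip
print(manip.job_done())"
```

```text
the job is handed in; nothing more can be done
None
```

The job is handed in at about 27 s of the 104 s limit: from the clipper end the rail holds red, yellow, green and blue, each lying flat and within about 2 mm of its cradle's centre by the last top-camera check, and the clipper and jar were never touched; no verdict was returned.

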